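# Press home the cover caps of a stool seat

## Task

Run shut fingertips along the curved row of four domed wooden caps on the round stool seat and gently press each one fully home, one after the other, starting at the cap nearest the dark hand slot and finishing at the far end of the row. Make it one low pass: between caps lift the fingertips only a centimetre or two. Pull no cap out, do not pick up or shift the tins, the jar or the screwdriver, and finish clear of everything.

Things in the scene. Friction and masses are not known exactly. Their poses are not given: they have to be found in the camera images.
- seat: Round pale wooden stool seat, 290 mm across, its top 25 mm above the table, fixed to the table at any yaw. Origin: centre of its underside; z up. The four caps sit on a circle of radius 105 mm about its centre, 72 mm apart, at +60, +20, -20 and -60 degrees from its x axis (positive towards its y axis). A dark hand slot, 84 by 24 mm (a shallow marking, level with the top), lies near the rim at +115 degrees, its long side along the rim.
- cap1_top (a point): Top centre of the first domed dark-wood cap of the row (the one nearest the hand slot): head 30 mm across, 6 mm high. Its top is 6 mm above the seat's top when fully home and up to 10 mm above it at the start.
- cap2_top (a point): Top centre of the second domed dark-wood cap of the row: head 30 mm across, 6 mm high. Its top is 6 mm above the seat's top when fully home and up to 10 mm above it at the start.
- cap3_top (a point): Top centre of the third domed dark-wood cap of the row: head 30 mm across, 6 mm high. Its top is 6 mm above the seat's top when fully home and up to 10 mm above it at the start.
- cap4_top (a point): Top centre of the fourth domed dark-wood cap of the row (the far end of the row): head 30 mm across, 6 mm high. Its top is 6 mm above the seat's top when fully home and up to 10 mm above it at the start.
- cap1 (a joint): How far the first cap is pressed in, in m: 0 to 0.001 at the start, 0.004 fully home against a hard stop. It slides straight down against about 3 N of friction and stays where it is left; negative means pulled out.
- cap2 (a joint): How far the second cap is pressed in, in m: 0 to 0.001 at the start, 0.004 fully home against a hard stop. It slides straight down against about 3 N of friction and stays where it is left; negative means pulled out.
- cap3 (a joint): How far the third cap is pressed in, in m: 0 to 0.001 at the start, 0.004 fully home against a hard stop. It slides straight down against about 3 N of friction and stays where it is left; negative means pulled out.
- cap4 (a joint): How far the fourth cap is pressed in, in m: 0 to 0.001 at the start, 0.004 fully home against a hard stop. It slides straight down against about 3 N of friction and stays where it is left; negative means pulled out.
- tin: Small steel tin, 56 mm across, 40 mm high, standing loose on the seat near its centre, inside the row. Origin: centre of its underside. Leave alone.
- paint_tin: Red tin, 100 mm across, 75 mm high, standing on the table to the left. Origin: centre of its underside. Leave alone.
- screwdriver: Screwdriver lying on the table to the right, some 200 mm long. Leave alone.
- jar: White open cup, 70 mm across, 70 mm high, standing on the table to the right. Origin: centre of its underside. Leave alone.

How it is judged:
By the outcome, as a careful person would: the job done as asked, in the order asked, and still so for the second after the job is handed in, with the robot touching nothing.
It also fails if it takes over 58 s, if anything falls off the work surface, if the arm or the gripper's body presses on something with over 40 N, if the wrist force passes 120 N, or if a joint passes its speed limit or range.

## Robot

A 6-joint arm with a two-finger parallel gripper is mounted at the origin on the work surface. World frame = base frame: x ahead of the robot, y to its left, z up, the work surface at z = 0. Lengths are in m, angles in rad, forces in N, time in s.
With the tool pointing down it reaches from about 0.325 to 0.925 m from the base axis. Payload 3.1 kg.
Tool frame: the origin (TCP) lies on the centre line of the jaws, within the pads' length; the fingertips stand 19 mm ahead of it and the grasp point (between the pads) is the TCP; z points along the fingers, y is the line along which they close (so a half turn about z gives the same grasp; the last joint's range is limited). The gripper opens to 85 mm and grips with 20 to 120 N. Pads are 22 mm wide; open, the fingers measure 114 mm over their backs; the gripper's body (76 mm by 85 mm) begins 54 mm behind the grasp point. The pads swing forward as they close: fully open they stand 13 mm farther back than shut.
Start: joints at [-1.4, 0.217, 1.613, -0, 1.311, -0.112], TCP at [0.174, -0.6, 0.25] pointing down, gripper open.
Joint ranges: [-2.75, 2.75], [-0.78, 2.1], [0.31, 2.55], [-1.13, 4.27], [0.13, 2.63], [-2.58, 2.58]. Speed limits (rad/s): [2.79, 2.79, 3.14, 3.14, 3.14, 3.14].

## Interface

Orientations are given as [roll, pitch, yaw] about the fixed x, y, z axes, in that order (R = Rz(yaw) Ry(pitch) Rx(roll)).
In Python, from bench import telemetry, eyes, sign_off gives the robot as it stands. The module is installed in compiled form; this text tells all that it offers.
- The arm moves only by the tool play_rows, never from a script. Its argument "commands" is a list of rows, each a list of 7 numbers: the closure, from -1 (fully open) to 1 (shut), so that 0 is half open, then the shift along the world's x, y, z each as a share of 100 cm, from -1 to 1, then the turn, a rotation vector about the world's x, y, z each as a share of 90 degrees, from -1 to 1. In form: [[jaw, x, y, z, rx, ry, rz], ...]. A call has 1 to 12 rows; each row is the pose to reach, as a shift and turn from the pose commanded when the call began; what a row does not reach only later rows make up. A row lasts 1/10 s, in which the tool goes at most 50 mm and 8.59 degrees, less where a joint would pass 70% of its speed; a pose out of reach is approached as far as the arm can. A call with a number of a shift or a turn outside -1 to 1 is refused whole. A call with a gripper value outside its range is refused whole. The fingers move at their own pace and stop on an object; "squeeze" is the grip in N (left out, the last holds). Time passes only in rows, so rows that repeat a pose let the fingers close. It gives the time, the measured TCP pose, the force, the opening and the grip force at its end, in the units of the state.
- telemetry.read_state(): the state, without advancing time (a new reading comes with each control period).
- eyes.snapshot(name): name is "scene" or "side" or "wrist"; returns (picture, depth): 400x640x3 uint8, red, green, blue; 400x640 float32, m along the optical axis (not along the pixel's ray), 0 where there is no reading.
- eyes.camera_info(name): a dict with "camera_matrix" (3x3 intrinsics, pixels), "eye" and "attitude" of the camera in the world. Camera axes: x right, y up, looking along -z (the intrinsics and any distortion apply to the point x, -y, -z); pixel columns grow to the right and rows downward; lengths in m; the calibration is good to about 2 mm. A picture is of the moment at which its call begins: read the wrist's pose just before it. camera_info takes no time and is no camera call; for the wrist camera it gives the pose at the moment of the call.
- sign_off(): hands the job in; it is judged then, once.
The state is a dict: "time_s": time; "joint_pos": joint angles; "dq": joint speeds; "tau": joint torques, N m; "ee_pos": TCP position; "eef_rot": TCP orientation; "wrist_force": force on the tool from outside, world axes, zero at the start; "ft_torque": the same for the moment, N m; "finger_gap": finger opening in m; "grasp_force": force on a finger pad.
Only numpy, scipy, OpenCV 4.12 (cv2) and the standard library are available. Lean on these libraries where they do the work, as an engineer would, in place of code of your own. Each camera call takes 0.05 s, during which the arm holds its last target. There are 200 camera calls.

## Working session

There is one attempt and no reset: what is moved stays moved. The work goes in short steps, Python scripts to look and compute and a tool call to move; the robot and the scene stay as the last step left them, time stands still between calls to the robot, and variables do not carry over. Pictures are saved under pics/ and viewed, at most 10 in all, crops included, and the job is handed in when it is done.

Besides the shell and the picture viewer there is one more tool, called after "Emit:" as name([rows], argument=value, ...), one row to a line, values as JSON. play_rows: Moves the arm, as the interface text tells. Shift numbers are shares of 100 cm and turn numbers shares of 90 degrees, none past 1 either way. Its arguments: {"type":"object","properties":{"commands":{"type":"array"},"squeeze":{"type":"number"}},"required":["commands"]}

```bash
mkdir -p pics
python3 - <<'E'
from bench import telemetry, eyes
import cv2,numpy as np
print(telemetry.read_state())
for n in ("scene","side"):
    p,d=eyes.snapshot(n); i=eyes.camera_info(n); print(n,i)
    cv2.imwrite(f"pics/{n}0.png",p[:,:,::-1]); np.savez(f"{n}0.npz",p=p,d=d,K=i["camera_matrix"],eye=i["eye"],att=i["attitude"])
E
```

```text
{'time_s': 0.0, 'joint_pos': array([-1.40019769e+00,  2.17753154e-01,  1.61491305e+00, -9.46363582e-06,
        1.31127924e+00, -1.12190066e-01]), 'dq': array([-0.00074252, -0.00038196, -0.00033324,  0.00100554,  0.00124869,
        0.00101435]), 'tau': array([-2.21383794e-05, -3.96846771e+01, -3.03852081e+01, -3.75613217e-04,
        9.67735512e-03, -1.18045256e-05]), 'ee_pos': array([ 0.17429235, -0.59941937,  0.24897983]), 'eef_rot': array([-3.13925363e+00, -2.54322874e-04,  2.82790841e-01]), 'wrist_force': array([-0.16444319, -0.95817569, -0.82284441]), 'ft_torque': array([-0.00329738, -0.0117028 , -0.01308184]), 'grasp_force': 0.0, 'finger_gap': 0.08549857362101541}
scene {'camera_matrix': array([[388.56762883,   0.        , 317.78861293],
       [  0.        , 388.56762883, 199.54185628],
       [  0.        ,   0.        ,   1.        ]]), 'eye': array([ 1.0363171 , -0.27694473,  1.04718818]), 'attitude': array([0.51774588, 0.00790277, 1.00847949])}
side {'camera_matrix': array([[467.16015973,   0.        , 316.01310969],
       [  0.        , 467.16015973, 196.04936949],
       [  0.        ,   0.        ,   1.        ]]), 'eye': array([-0.06814906,  0.68127316,  0.64041324]), 'attitude': array([ 0.97611587,  0.0151266 , -2.39772908])}
```

View pics/scene0.png

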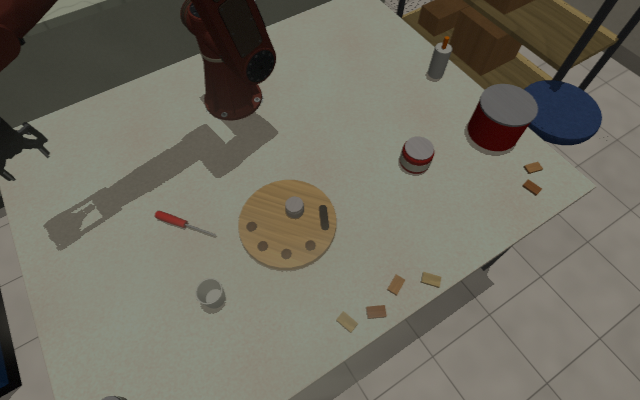

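View pics/side0.png

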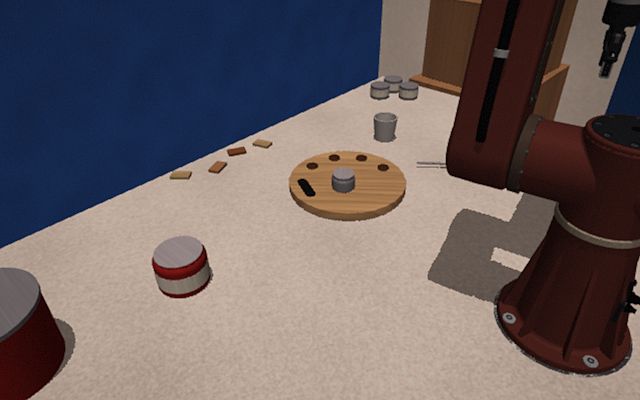

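The scene view shows the seat centred near (288,223), the slot at (324,217), and caps 1 to 4 near (310,245), (286,253), (263,246) and (251,226). In the side view the caps are near (312,166), (334,158), (361,158) and (383,168).

```bash
cat > h.py <<'E'
import numpy as np,cv2
from scipy.spatial.transform import Rotation as R
def ray(c,uv,z):
    K,eye=c["K"],c["eye"]; M=R.from_euler("xyz",c["att"]).as_matrix()
    q=np.linalg.inv(K)@[uv[0],uv[1],1]; d=M@[q[0],-q[1],-q[2]]
    return eye+d*(z-eye[2])/d[2]
def blob(p,uv,r,thr):
    g=p.max(2).astype(int); vv,uu=np.mgrid[:400,:640]
    m=((np.hypot(uu-uv[0],vv-uv[1])<r)&(g<thr)).astype(np.uint8)
    n,l,s,ce=cv2.connectedComponentsWithStats(m)
    k=1+np.argmax(s[1:,4]); return ce[k],s[k]
def fit(P):
    a=np.radians([60,20,-20,-60]); Q=.105*np.c_[np.cos(a),np.sin(a)]
    pc,qc=P.mean(0),Q.mean(0); U,S,V=np.linalg.svd((Q-qc).T@(P-pc))
    D=np.diag([1,np.sign(np.linalg.det(V.T@U.T))]); M=V.T@D@U.T
    F=(Q-qc)@M.T+pc
    return F,pc-M@qc,np.degrees(np.arctan2(M[1,0],M[0,0])),np.linalg.norm(F-P,axis=1)
E
python3 - <<'E'
from h import *
np.set_printoptions(precision=4,suppress=True)
S={"scene":([(310,245),(286,253),(263,246),(251,226)],(324,217)),"side":([(312,166),(334,158),(361,158),(383,168)],(306,187))}
for n,(caps,sl) in S.items():
    c=np.load(n+"0.npz"); P=[]
    for uv in caps:
        bg=c["p"][uv[1]-15:uv[1]+15,uv[0]-15:uv[0]+15].max(2); t=np.percentile(bg,80)*.72
        ce,s=blob(c["p"],uv,11,t); P.append(ray(c,ce,.032)); print(n,ce,s[2:],P[-1])
    P=np.array(P)[:,:2]; print(fit(P)); print("slot",ray(c,sl,.025))
E
```

```text
scene [309.9595 245.0541] [ 9  9 74] [ 0.6559 -0.0728  0.032 ]
scene [286.0633 253.4937] [10 10 79] [ 0.6418 -0.1424  0.032 ]
scene [262.3077 245.6538] [10 10 78] [ 0.5854 -0.1872  0.032 ]
scene [251.3026 226.1447] [10 10 76] [ 0.5144 -0.1853  0.032 ]
(array([[ 0.6562, -0.0723],
       [ 0.6419, -0.1426],
       [ 0.5857, -0.1873],
       [ 0.5139, -0.1855]]), array([ 0.5523, -0.0878]), np.float64(-51.50056750324083), array([0.0006, 0.0003, 0.0003, 0.0006]))
slot [0.5994 0.0105 0.025 ]
side [311.7534 165.5479] [13  8 73] [ 0.6509 -0.0704  0.032 ]
side [334.  157.6] [11  8 70] [ 0.635  -0.1395  0.032 ]
side [360.9851 157.8507] [11  7 67] [ 0.5805 -0.1852  0.032 ]
side [382.6081 167.3378] [12  8 74] [ 0.5088 -0.1826  0.032 ]
(array([[ 0.6506, -0.0698],
       [ 0.6363, -0.1401],
       [ 0.58  , -0.1848],
       [ 0.5082, -0.1829]]), array([ 0.5468, -0.0852]), np.float64(-51.54523417184778), array([0.0007, 0.0015, 0.0006, 0.0006]))
slot [0.5996 0.0052 0.025 ]
```

Emit:
play_rows([
  [1,0.4,0.45,0,0,0,0],
  [1,0.4,0.45,0,0,0,0],
  [1,0.4,0.45,0,0,0,0],
  [1,0.4,0.45,0,0,0,0],
  [1,0.4,0.45,0,0,0,0],
  [1,0.4,0.45,0,0,0,0],
  [1,0.4,0.45,0,0,0,0],
  [1,0.4,0.45,0,0,0,0],
  [1,0.4,0.45,0,0,0,0],
  [1,0.4,0.45,0,0,0,0],
  [1,0.4,0.45,0,0,0,0],
  [1,0.4,0.45,0,0,0,0],
], squeeze=30)

```text
time_s: 1.3
ee_pos: [0.5738, -0.1498, 0.2498]
eef_rot: [-3.141, 0.001, 0.283]
wrist_force: [-0.7, -0.7, -0.7]
finger_gap: -0.0001
grasp_force: 0.0
```

Run:
```python
from bench import telemetry, eyes
from h import *
np.set_printoptions(precision=4,suppress=True)
s=telemetry.read_state(); print(s)
i=eyes.camera_info("wrist"); p,d=eyes.snapshot("wrist"); print(i)
cv2.imwrite("pics/w1.png",p[:,:,::-1]); np.savez("wrist1.npz",p=p,d=d,K=i["camera_matrix"],eye=i["eye"],att=i["attitude"])
```

```text
{'time_s': 1.3, 'joint_pos': array([-0.3736,  0.1506,  1.6913, -0.0002,  1.3005,  0.9143]), 'dq': array([ 0.8152,  0.451 , -0.5052, -0.0065,  0.0434,  0.8132]), 'tau': array([ -1.7098, -38.9416, -28.1809,   0.1431,   0.1649,  -0.5283]), 'ee_pos': array([ 0.5738, -0.1498,  0.2498]), 'eef_rot': array([-3.1413,  0.0007,  0.283 ]), 'wrist_force': array([-0.6891, -0.6703, -0.6674]), 'ft_torque': array([-0.031 ,  0.0136, -0.0204]), 'grasp_force': 0.0, 'finger_gap': -7.626811482525092e-05}
{'camera_matrix': array([[293.1035,   0.    , 325.6117],
       [  0.    , 293.1035, 195.7329],
       [  0.    ,   0.    ,   1.    ]]), 'eye': array([ 0.6388, -0.1307,  0.3724]), 'attitude': array([-0.2763,  0.0003, -1.2886])}
```

View pics/w1.png

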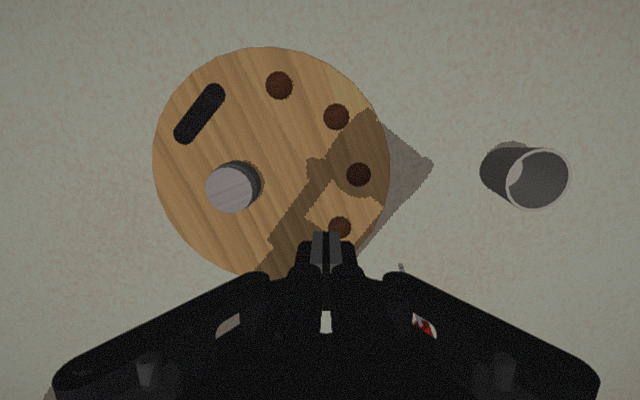

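The wrist view shows the slot at (199,114) and caps 1 to 4 at (279,85), (337,116), (358,174) and (340,226). The last one is partly hidden by the fingertips. I'll measure again now that the arm is still.

Run:
```python
from bench import telemetry, eyes
from h import *
np.set_printoptions(precision=4,suppress=True)
eyes.snapshot("wrist");eyes.snapshot("wrist")
s=telemetry.read_state(); print(s["time_s"],s["ee_pos"],s["dq"])
i=eyes.camera_info("wrist"); p,d=eyes.snapshot("wrist")
c=dict(K=i["camera_matrix"],eye=i["eye"],att=i["attitude"])
caps=[]
hsv=cv2.cvtColor(p,cv2.COLOR_RGB2HSV)
w=(hsv[...,1]>100)&(hsv[...,2]>20)&(hsv[...,2]<85)
m=cv2.morphologyEx(w.astype(np.uint8),cv2.MORPH_OPEN,np.ones((5,5)))
n,l,st,ce=cv2.connectedComponentsWithStats(m)
for k in range(1,n):
    if st[k,4]>80: print(ce[k],st[k],ray(c,ce[k],.033))
cv2.imwrite("pics/w2.png",np.hstack([p[:300,140:460,::-1],cv2.cvtColor(m[:300,140:460]*255,cv2.COLOR_GRAY2BGR)]))
```

```text
1.45 [ 0.5741 -0.1491  0.2496] [-0.0623 -0.0199  0.0271 -0.0309  0.0097 -0.0114]
[279.6573  84.4068] [267  72  26  27 531] [ 0.653  -0.0733  0.033 ]
[336.4493 116.8675] [325 105  25  25 483] [ 0.6379 -0.1424  0.033 ]
[340.3452 225.8505] [329 218  22  19 281] [ 0.5146 -0.1852  0.033 ]
```

View pics/w2.png

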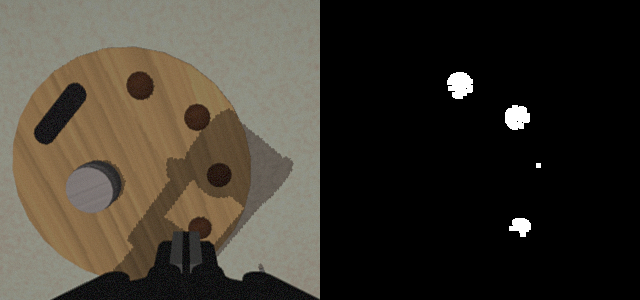

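The wrist view puts the seen caps (279,84), (336,117) and (340,226) at positions that lie between the two fixed cameras' values. That agrees to within about 3 mm, and the cap spacing matches. My targets are c1 (.6535,-.072), c2 (.639,-.142), c3 (.583,-.1865) and c4 (.5115,-.185).

Emit:
play_rows([
  [1,0.0795,0.078,0,0,0,0],
  [1,0.0795,0.078,0,0,0,0],
  [1,0.0795,0.078,0,0,0,0],
  [1,0.0795,0.078,-0.05,0,0,0],
  [1,0.0795,0.078,-0.1,0,0,0],
  [1,0.0795,0.078,-0.14,0,0,0],
  [1,0.0795,0.078,-0.17,0,0,0],
  [1,0.0795,0.078,-0.185,0,0,0],
  [1,0.0795,0.078,-0.19,0,0,0],
  [1,0.0795,0.078,-0.19,0,0,0],
  [1,0.0795,0.078,-0.19,0,0,0],
])

```text
time_s: 2.6
ee_pos: [0.6542, -0.0746, 0.0627]
eef_rot: [3.14, -0.003, 0.282]
wrist_force: [-0.0, 0.8, 0.8]
finger_gap: -0.0001
grasp_force: 0.0
```

Run:
```python
from bench import telemetry, eyes
import cv2,numpy as np
s=telemetry.read_state(); print(s["ee_pos"],s["wrist_force"])
a,_=eyes.snapshot("side"); b,_=eyes.snapshot("scene")
f=lambda p,x,y:cv2.resize(p[y:y+90,x:x+120,::-1],None,fx=3.3,fy=3.3,interpolation=2)
cv2.imwrite("pics/c1.png",np.hstack([f(a,270,110),f(b,240,180)]))
```

```text
[ 0.65420909 -0.0746094   0.06269191] [-0.01011256  0.84697679  0.81364458]
```

View pics/c1.png

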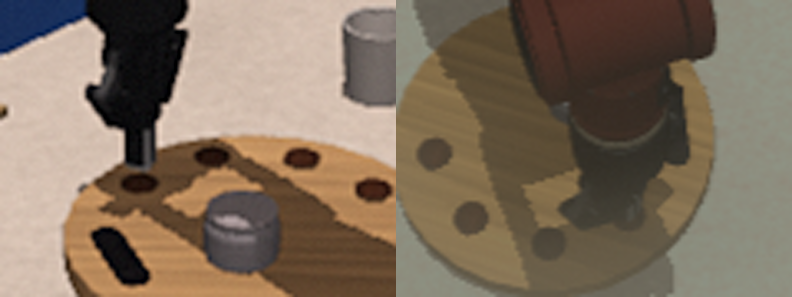

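The side crop shows the tips directly over cap 1 at crop pixel (140,183), just above it. Now I'll press it gradually.

Emit:
play_rows([
  [1,0,0.001,-0.004,0,0,0],
  [1,0,0.001,-0.007,0,0,0],
  [1,0,0.001,-0.008,0,0,0],
  [1,0,0.001,-0.009,0,0,0],
  [1,0,0.001,-0.01,0,0,0],
  [1,0,0.001,-0.01,0,0,0],
])

```text
time_s: 3.3
ee_pos: [0.653, -0.0727, 0.0506]
eef_rot: [3.141, -0.001, 0.283]
wrist_force: [0.3, 0.7, 2.8]
finger_gap: -0.0
grasp_force: 1.3
```

Emit:
play_rows([
  [1,0,0,-0.0005,0,0,0],
  [1,0,0,-0.001,0,0,0],
  [1,0,0,-0.001,0,0,0],
])

```text
time_s: 3.6
ee_pos: [0.653, -0.0727, 0.0497]
eef_rot: [3.141, -0.001, 0.283]
wrist_force: [0.7, 2.0, 4.2]
finger_gap: -0.0001
grasp_force: 2.0
```

Emit:
play_rows([
  [1,0,0,-0.0005,0,0,0],
  [1,0,0,-0.001,0,0,0],
  [1,0,0,-0.001,0,0,0],
])

```text
time_s: 3.9
ee_pos: [0.6531, -0.0726, 0.0496]
eef_rot: [3.142, -0.001, 0.283]
wrist_force: [-0.5, 1.4, 7.7]
finger_gap: 0.0003
grasp_force: 4.0
```

Emit:
play_rows([
  [1,0,0,-0.001,0,0,0],
  [1,0,0,-0.002,0,0,0],
  [1,0,0,-0.002,0,0,0],
])

```text
time_s: 4.2
ee_pos: [0.6532, -0.0727, 0.0494]
eef_rot: [-3.141, -0.0, 0.283]
wrist_force: [-4.8, 2.2, 15.5]
finger_gap: 0.0003
grasp_force: 7.8
```

Cap 1 is home: the tips stopped hard at z = 0.0495 while the force kept rising. Next is cap 2.

Emit:
play_rows([
  [1,0,0,0.008,0,0,0],
  [1,0,0,0.018,0,0,0],
  [1,-0.007,-0.035,0.018,0,0,0],
  [1,-0.0145,-0.0705,0.018,0,0,0],
  [1,-0.0145,-0.0705,0.018,0,0,0],
  [1,-0.0145,-0.0705,0.018,0,0,0],
  [1,-0.0145,-0.0705,0.012,0,0,0],
  [1,-0.0145,-0.0705,0.008,0,0,0],
  [1,-0.0145,-0.0705,0.006,0,0,0],
  [1,-0.0145,-0.0705,0.004,0,0,0],
  [1,-0.0145,-0.0705,0.003,0,0,0],
])

```text
time_s: 5.3
ee_pos: [0.6379, -0.1422, 0.0496]
eef_rot: [-3.14, 0.001, 0.283]
wrist_force: [-3.9, 3.6, 7.8]
finger_gap: -0.0
grasp_force: 4.0
```

Emit:
play_rows([
  [1,0,0,-0.001,0,0,0],
  [1,0,0,-0.002,0,0,0],
  [1,0,0,-0.002,0,0,0],
])

```text
time_s: 5.6
ee_pos: [0.6379, -0.1422, 0.0494]
eef_rot: [-3.14, 0.001, 0.283]
wrist_force: [-5.0, 3.1, 11.9]
finger_gap: -0.0003
grasp_force: 6.3
```

Emit:
play_rows([
  [1,0,0,-0.0005,0,0,0],
  [1,0,0,-0.001,0,0,0],
  [1,0,0,-0.001,0,0,0],
])

```text
time_s: 5.9
ee_pos: [0.6379, -0.1423, 0.0494]
eef_rot: [-3.14, 0.001, 0.283]
wrist_force: [-6.9, 4.3, 15.7]
finger_gap: 0.0002
grasp_force: 8.2
```

Cap 2 is home at the same depth. Next is cap 3.

Emit:
play_rows([
  [1,0,0,0.008,0,0,0],
  [1,0,0,0.018,0,0,0],
  [1,-0.028,-0.0225,0.018,0,0,0],
  [1,-0.056,-0.0445,0.018,0,0,0],
  [1,-0.056,-0.0445,0.018,0,0,0],
  [1,-0.056,-0.0445,0.018,0,0,0],
  [1,-0.056,-0.0445,0.012,0,0,0],
  [1,-0.056,-0.0445,0.008,0,0,0],
  [1,-0.056,-0.0445,0.006,0,0,0],
  [1,-0.056,-0.0445,0.004,0,0,0],
  [1,-0.056,-0.0445,0.003,0,0,0],
])

```text
time_s: 7.0
ee_pos: [0.5829, -0.1873, 0.0496]
eef_rot: [3.142, -0.001, 0.283]
wrist_force: [0.3, 1.9, 7.4]
finger_gap: -0.0001
grasp_force: 3.7
```

Emit:
play_rows([
  [1,0,0,-0.001,0,0,0],
  [1,0,0,-0.002,0,0,0],
  [1,0,0,-0.003,0,0,0],
  [1,0,0,-0.003,0,0,0],
])

```text
time_s: 7.4
ee_pos: [0.583, -0.1874, 0.0494]
eef_rot: [-3.141, -0.001, 0.283]
wrist_force: [-4.8, 3.1, 16.4]
finger_gap: 0.0004
grasp_force: 8.1
```

Emit:
play_rows([
  [1,0,0,0.008,0,0,0],
  [1,0,0,0.018,0,0,0],
  [1,-0.036,0.001,0.018,0,0,0],
  [1,-0.071,0.0015,0.018,0,0,0],
  [1,-0.071,0.0015,0.018,0,0,0],
  [1,-0.071,0.0015,0.018,0,0,0],
  [1,-0.071,0.0015,0.012,0,0,0],
  [1,-0.071,0.0015,0.008,0,0,0],
  [1,-0.071,0.0015,0.006,0,0,0],
  [1,-0.071,0.0015,0.004,0,0,0],
  [1,-0.071,0.0015,0.003,0,0,0],
])

```text
time_s: 8.5
ee_pos: [0.5122, -0.1866, 0.0497]
eef_rot: [3.14, -0.001, 0.283]
wrist_force: [0.9, 0.6, 5.0]
finger_gap: 0.0002
grasp_force: 2.4
```

Emit:
play_rows([
  [1,0,0,-0.001,0,0,0],
  [1,0,0,-0.002,0,0,0],
  [1,0,0,-0.003,0,0,0],
  [1,0,0,-0.003,0,0,0],
])

```text
time_s: 8.9
ee_pos: [0.5124, -0.1866, 0.0493]
eef_rot: [3.141, -0.001, 0.283]
wrist_force: [-4.5, 2.6, 16.9]
finger_gap: -0.0001
grasp_force: 8.5
```

All four caps are home at the same depth. I'll rise straight up, move clear and check.

Emit:
play_rows([
  [1,0,0,0.01,0,0,0],
  [1,0,0,0.04,0,0,0],
  [1,0,0,0.09,0,0,0],
  [1,0,0,0.14,0,0,0],
  [1,0,0,0.2,0,0,0],
  [1,-0.04,-0.04,0.2,0,0,0],
  [1,-0.08,-0.08,0.2,0,0,0],
  [1,-0.12,-0.12,0.2,0,0,0],
  [1,-0.12,-0.12,0.2,0,0,0],
  [1,-0.12,-0.12,0.2,0,0,0],
  [1,-0.12,-0.12,0.2,0,0,0],
])

```text
time_s: 10.0
ee_pos: [0.3908, -0.3059, 0.2459]
eef_rot: [-3.14, -0.0, 0.281]
wrist_force: [0.2, -0.4, -0.2]
finger_gap: -0.0001
grasp_force: 0.0
```

Run:
```python
from bench import telemetry, eyes
import cv2,numpy as np
s=telemetry.read_state(); print(s["time_s"],s["ee_pos"],s["wrist_force"])
a,_=eyes.snapshot("side"); b,_=eyes.snapshot("scene")
f=lambda p,x,y:cv2.resize(p[y:y+130,x:x+160,::-1],None,fx=2.5,fy=2.5,interpolation=2)
cv2.imwrite("pics/end.png",np.hstack([f(a,270,100),f(b,190,180)]))
```

```text
10.0 [ 0.39080418 -0.30594972  0.24589321] [ 0.16073875 -0.37962519 -0.23711746]
```

View pics/end.png

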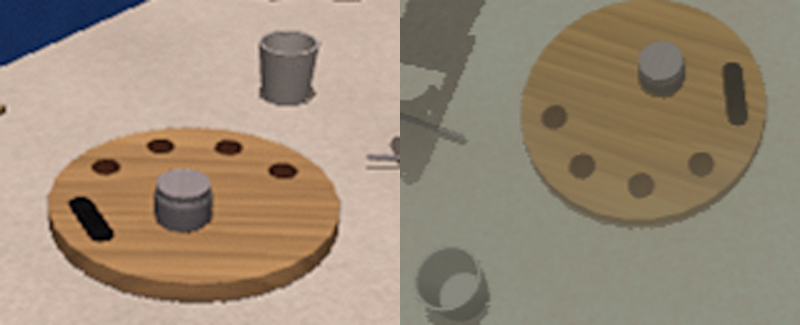

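The final picture shows all four caps seated (scene crop (701,164), (641,185), (582,166), (554,117)). The tin at (661,68) and the jar at (452,284) are where they were, and the arm is clear.

```bash
python3 -c "
from bench import sign_off
print(sign_off())"
```

```text
the job is handed in; nothing more can be done
None
```

I pressed all four caps to a hard stop in order from the slot end, at about 15–17 N each, in one low pass; the tin and jar show no movement in the final pictures, the arm finished clear, and I handed the job in at about 10 s.

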